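# Nest the parts canisters in the tilted stand

## Robot

A 7-joint arm with a two-finger parallel gripper is mounted at the origin on the work surface. World frame = base frame: x ahead of the robot, y to its left, z up, the work surface at z = 0. Lengths are in m, angles in rad, forces in N, time in s.
With the tool pointing down it reaches from about 0.425 to 0.825 m from the base axis. Payload 3.6 kg.
Tool frame: the origin (TCP) lies where the fingers leave the gripper's body, on its centre line; the fingertips stand 73 mm ahead of it and the grasp point (between the pads) lies 54 mm ahead of it; z points along the fingers, y is the line along which they close (so a half turn about z gives the same grasp; the last joint's range is limited). The gripper opens to 85 mm and grips with 20 to 120 N. Pads are 22 mm wide; open, the fingers measure 114 mm over their backs; the gripper's body (76 mm by 85 mm) begins 54 mm behind the grasp point. The pads swing forward as they close: fully open they stand 13 mm farther back than shut.
Start: joints at [1.198, 0.615, -0.013, 1.423, 0.008, 1.103, -0.04], TCP at [0.22, -0.611, 0.304] pointing down, gripper open.
Joint ranges: [-3.12, 3.12], [-0.3, 2.06], [-1.34, 1.32], [0.26, 2.42], [-1.36, 4.5], [0.01, 1.98], [-2.84, 2.84]. Speed limits (rad/s): [2.79, 2.79, 3.14, 3.14, 3.14, 3.14, 3.14].

## Interface

Orientations are given as a unit quaternion [x, y, z, w].
In Python, from station import arm, snapshot, camera_info, ticket gives the robot as it stands. Calls block until the motion is done:
- arm.movep(position, orientation): joint-space move of the TCP to a pose.
- arm.line_to(position, velocity=0.15, ori=None): straight line of the TCP; ori=None keeps the orientation; velocity is the mean speed in m/s.
- arm.move_j(angles): joint-space move.
- arm.move_gripper(opening, effort=None): opening from 0.0 (shut) to 1.0 (fully open); effort is the grip in N (None keeps the last); returns when the fingers have stopped.
- arm.pause(seconds).
- arm.ik(position, orientation): joint angles nearest the present ones, or None.
- snapshot(name): name is "scene" or "top" or "wrist"; returns the picture (420x560x3 uint8, blue, green, red); there is no depth.
- camera_info(name): a dict with "fx", "fy", "cx", "cy" (pixels), "dist_coeffs" ([k1, k2, p1, p2, k3] as OpenCV has them; the pictures are not rectified), "R" (3x3) and "t" (3): a world point X has camera coordinates R X + t; the wrist camera has in their place "T_tool_cam" (4x4, takes a point from camera to tool coordinates, whose origin is the TCP and whose axes are the flange's). Camera axes: x right, y down, z forward; pixel columns grow to the right and rows downward; lengths in m; the calibration is good to about 2 mm. A picture is of the moment at which its call begins: read the wrist's pose just before it. camera_info takes no time and is no camera call.
A pose or a line that the arm cannot do raises arm.MotionError and nothing moves.
- ticket.finish_job(): hands the job in; it is judged then, once.
Readings, each from a call of its own:
- arm.read_time(): time.
- arm.read_joint_positions(): joint angles.
- arm.read_dq(): joint speeds.
- arm.read_effort(): joint torques, N m.
- arm.read_tool_pos(): TCP position.
- arm.read_eef_rot(): TCP orientation.
- arm.read_ft_force(): force on the tool from outside, world axes, zero at the start.
- arm.read_wrist_torque(): the same for the moment, N m.
- arm.read_opening(): opening from 0.0 (shut) to 1.0 (fully open).
- arm.read_finger_force(): force on a finger pad.
Only numpy, scipy, OpenCV 4.12 (cv2) and the standard library are available. Lean on these libraries where they do the work, as an engineer would, in place of code of your own. Each camera call takes 0.05 s, during which the arm holds its last target. There are 200 camera calls.

## Task

Tidy the three parts canisters into one nest in the tilted blue stand: take the loose lid off the large steel canister and lay it flat, knob up, on the round black rubber mat; then put the medium brass canister into the large one and press it gently until it is fully home on the bottom, pushing the red plate down with it; then put the small copper canister fully home, mouth up, inside the medium one. Go from large to small, let go of everything, and leave the jar, the oil can, the wrench, the screwdriver and the meter where they are.

Things in the scene. Friction and masses are not known exactly. Their poses are not given: they have to be found in the camera images.
- large: Large canister: open steel can fixed in a low blue stand on the bench, leaning 30 deg from vertical, mouth up and roughly to the robot's left (+y, give or take 25 deg). 82 mm outside diameter, 73 inside, 64 tall, floor 5 thick. Origin: centre of its underside, 40 mm above the bench; +z along its axis out of the mouth, +y level. Blue cheeks beside it, to 49 mm either side, reach z = 35 mm.
- large_mouth (a point): Centre of the large canister's mouth (64 mm up its axis), axes as large. Inside, a red 68 mm disc slides along the axis: at the start it stands 12 to 28 mm above the floor (not measured: find it by touch) and stays where it is left. About 8 N pushes it down onto the floor; there its top is 54 mm below the rim and the stop is rigid.
- lid_knob (a point): Lid lying loose on the large canister's mouth: aluminium disc, 92 mm diameter, 6 mm thick, with a 66 mm black rubber plug reaching 8 mm down into the mouth, and a black upright round knob, 24 mm diameter, 28 mm tall, on top; 120 g. This point is the middle of the knob, 14 mm over the disc's top, 28 mm over the plug's underside; z is the lid's axis, out through the knob.
- mat: Round black rubber mat fixed on the bench, 160 mm diameter, 4 mm thick. Origin: centre of its underside, on the bench.
- medium_centre (a point): Medium canister: open brass can standing mouth up on the bench, 68 mm outside diameter, 60 mm inside, 84 mm tall, floor 5 mm thick, bevelled round the foot (3 mm in, 5 mm up), about 0.24 kg (varies). This point is on the axis half-way up, 42 mm from the foot; z is the axis, out of the mouth. It has 2.5 mm of play all round in the large one and fully home it stands 30 mm out of it.
- small_centre (a point): Small canister: open copper can standing mouth up on the bench, 55 mm outside diameter, 47 mm inside, 110 mm tall, floor 5 mm thick, foot bevelled likewise, about 0.18 kg (varies). This point is on the axis half-way up, 55 mm from the foot; z is the axis, out of the mouth. It has 2.5 mm of play all round in the medium one and fully home it stands 31 mm out of it.
- medium: The same medium canister; origin at the centre of its underside, z along its axis.
- small: The same small canister; origin at the centre of its underside, z along its axis.
- lid: The same lid; origin at the centre of the plug's underside, z along its axis.
- jar: Bystander: jar, 68 mm diameter, 85 mm tall, orange cap; origin under its centre.
- oilcan: Bystander: blue oil can, 72 mm diameter, 125 mm tall with its thin spout; origin under its centre.
- wrench: Bystander: steel wrench, 200 mm long, lying along its x; origin under its middle.
- screwdriver: Bystander: yellow-handled screwdriver lying along its x; origin under its middle.
- meter: Bystander: white hand-held meter, 170 x 85 x 34 mm; origin under its centre.
Not all that is in view belongs to the job. Of the things that look like the mat, take the one that is farthest from the robot's base at the start.

How it is judged:
By the outcome, as a careful person would: the job done as asked, in the order asked, and still so for the second after the job is handed in, with the robot touching nothing.
It also fails if it takes over 72 s, if anything falls off the work surface, if the arm or the gripper's body presses on something with over 40 N, if the wrist force passes 120 N, or if a joint passes its speed limit or range.

## Working session

There is one attempt and no reset: what is moved stays moved. The work goes in short steps, each a Python script; the robot and the scene stay as the last script left them, time stands still between calls to the robot, and variables do not carry over. Pictures are saved under pics/ and viewed, at most 10 in all, crops included, and the job is handed in when it is done.

```bash
ls; mkdir -p pics; python3 - <<'E'
from station import arm, snapshot, camera_info
import cv2,numpy as np
for n in("scene","top"):
    cv2.imwrite(f"pics/{n}0.png",cv2.resize(snapshot(n),(800,600)))
    c=camera_info(n); print(n,{k:np.round(v,4).tolist() for k,v in c.items() if not isinstance(v,str)})
print(camera_info("wrist"), arm.read_time(), arm.read_eef_rot(), arm.read_tool_pos())
E
```

```text
pics
scene {'fx': 444.3361, 'fy': 444.3361, 'cx': 281.6124, 'cy': 209.1801, 'dist_coeffs': [-0.1134, 0.0, 0.0, 0.0, 0.0], 'R': [[-0.7243, 0.6894, 0.0127], [0.5081, 0.5461, -0.666], [-0.466, -0.4759, -0.7459]], 't': [0.3512, -0.1597, 1.79]}
top {'fx': 392.9062, 'fy': 392.9062, 'cx': 281.4363, 'cy': 207.0163, 'dist_coeffs': [-0.0672, 0.0, 0.0, 0.0, 0.0], 'R': [[0.015, -0.9998, 0.0137], [-0.9945, -0.0163, -0.1034], [0.1036, -0.012, -0.9945]], 't': [-0.0304, 0.4742, 1.199]}
{'fx': 318.3777932339444, 'fy': 318.3777932339444, 'cx': 277.1445052434059, 'cy': 207.8199872612592, 'dist_coeffs': array([-0.00033869,  0.        ,  0.        ,  0.        ,  0.        ]), 'T_tool_cam': array([[-6.78306370e-05, -9.60321311e-01, -2.78895993e-01,
         7.08025915e-02],
       [ 9.99999839e-01, -2.22333682e-04,  5.22349373e-04,
        -1.04427635e-03],
       [-5.63631208e-04, -2.78895913e-01,  9.60321171e-01,
        -6.92444880e-02],
       [ 0.00000000e+00,  0.00000000e+00,  0.00000000e+00,
         1.00000000e+00]])} 0.1 [ 9.85083851e-01  1.72070810e-01 -2.12864139e-04 -1.18180393e-03] [ 0.22015193 -0.61100694  0.30282615]
```

View pics/scene0.png

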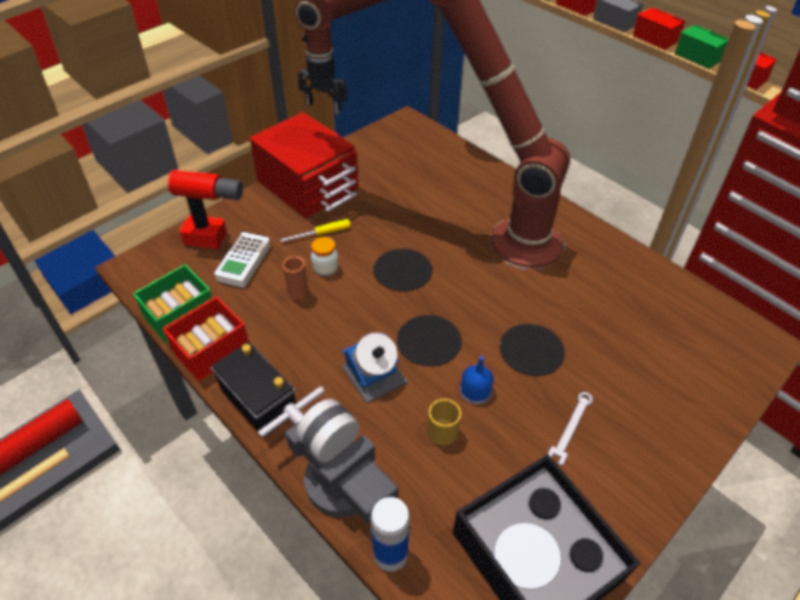

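View pics/top0.png

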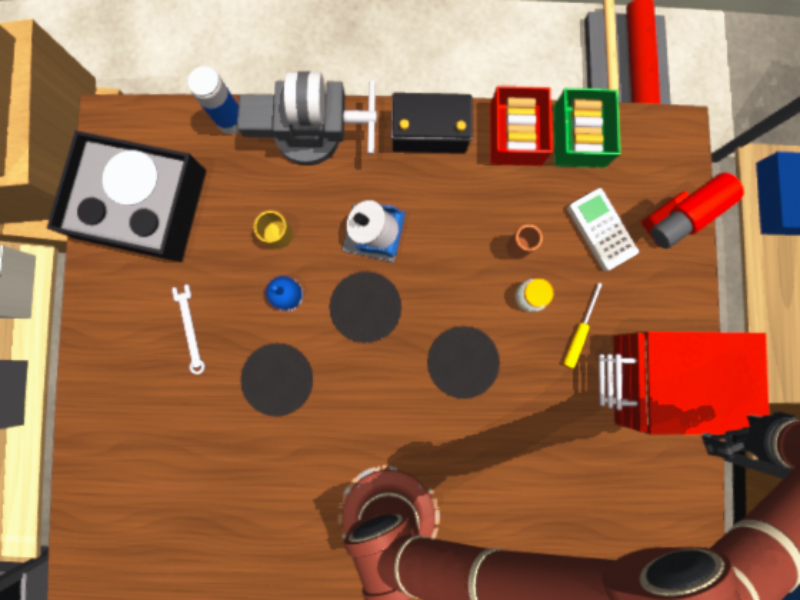

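The scene view shows the lidded can at (378,355), brass can at (445,422), copper can at (295,278), and three mats at (403,270), (430,340) and (532,350). In the top view the lid is at (370,225), brass at (270,228), copper at (528,239). The mat candidates there are A (277,379), B (365,306) and C (463,362). B looks farthest from the base, which I'll check by calculation and in a crop.

```bash
cat > h.py <<'E'
from station import arm, snapshot, camera_info, ticket
import cv2,numpy as np
from scipy.spatial.transform import Rotation as Ro
from scipy.optimize import least_squares
def cam(n):
    c=camera_info(n); K=np.array([[c['fx'],0,c['cx']],[0,c['fy'],c['cy']],[0,0,1]]); d=np.array(c['dist_coeffs'])
    if n!='wrist': return K,d,np.array(c['R']),np.array(c['t'])
    T=np.eye(4);T[:3,:3]=Ro.from_quat(arm.read_eef_rot()).as_matrix();T[:3,3]=arm.read_tool_pos()
    M=np.linalg.inv(T@c['T_tool_cam']); return K,d,M[:3,:3],M[:3,3]
def proj(C,P):
    K,d,R,t=C; return cv2.projectPoints(np.asarray(P,float).reshape(-1,1,3),cv2.Rodrigues(R)[0],t,K,d)[0][:,0]
def onplane(C,px,z):
    K,d,R,t=C; u=cv2.undistortPoints(np.array(px,float).reshape(-1,1,2),K,d)[:,0]
    r=np.c_[u,np.ones(len(u))]@R; o=-R.T@t; return o+r*((z-o[2])/r[:,2])[:,None]
E
python3 - <<'E'
from h import *
C=cam('top'); s=.7
for n,p,z in [('A',(277,379),.004),('B',(365,306),.004),('C',(463,362),.004),('med',(269,226),.084),('small',(529,237),.11),('lidc',(370,225),.11),('jar',(539,292),.085),('oil',(284,292),.06),('meter',(602,228),.03)]:
    q=onplane(C,np.array(p)*s,z)[0]; print(n,q.round(3),np.hypot(*q[:2]).round(3))
im=snapshot('top'); cv2.imwrite('pics/crop1.png',cv2.resize(im[120:300,150:390],(800,600),interpolation=cv2.INTER_CUBIC))
E
```

```text
A [0.289 0.248 0.004] 0.381
B [0.453 0.058 0.004] 0.456
C [ 0.333 -0.159  0.004] 0.369
med [0.611 0.26  0.084] 0.664
small [ 0.592 -0.282  0.11 ] 0.656
lidc [0.611 0.046 0.11 ] 0.613
jar [ 0.481 -0.308  0.085] 0.571
oil [0.475 0.228 0.06 ] 0.527
meter [ 0.633 -0.467  0.03 ] 0.787
```

View pics/crop1.png

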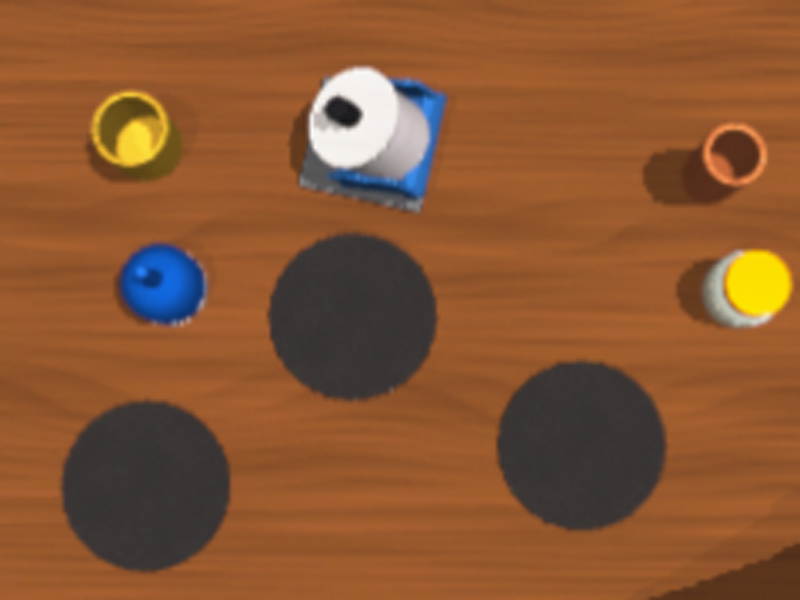

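B (crop 355,316) is 0.456 m from the base, against 0.381 m for A and 0.369 m for C. B is therefore the mat meant: same size and look, and farthest from the base. In the same crop the lid is at (355,115), brass at (130,130), copper at (735,155). Next I'll check reachability of the tilted poses.

```bash
cat >> h.py <<'E'
def axis(az): # az: angle of lean from +y towards +x
    return np.array([.5*np.sin(az),.5*np.cos(az),np.sqrt(.75)])
def quat(a,roll): # tool z = -a ; tool x = rotated by roll from projected world +x
    z=-np.asarray(a); x=np.array([1,0,0])-z*z[0]; x/=np.linalg.norm(x); y=np.cross(z,x)
    X=np.cos(roll)*x+np.sin(roll)*y; return Ro.from_matrix(np.c_[X,np.cross(z,X),z]).as_quat()
UP=np.array([0,0,1.])
E
python3 - <<'E'
from h import *
a=axis(np.radians(15)); kn=np.array([.611,.046,.1006])+.014*a
for d in range(-180,180,20):
    r=np.radians(d); f=lambda p,ax: arm.ik(list(p),list(quat(ax,r)))
    L=[f(kn+.175*a,a),f(kn+.063*a,a),f(kn+.2*a,a),f(np.array([.453,.058,.095]),UP),f(np.array([.453,.058,.2]),UP),f(np.array([.611,.26,.13]),UP),f(np.array([.592,-.282,.16]),UP)]
    print(d,[1 if q is not None else 0 for q in L], None if L[1] is None else np.round(L[1],2), None if L[3] is None else np.round(L[3],2))
E
```

```text
-180 [1, 1, 1, 1, 1, 1, 1] [-0.04  0.9  -0.54  1.48  0.81  1.38  0.68] [ 0.07  0.7  -0.36  2.15  0.64  0.39  0.75]
-160 [1, 1, 1, 1, 1, 1, 1] [-0.09  0.87 -0.43  1.48  0.74  1.33  0.38] [ 0.03  0.7  -0.3   2.15  0.56  0.37  0.48]
-140 [1, 1, 1, 1, 1, 1, 1] [-0.14  0.86 -0.33  1.48  0.68  1.28  0.08] [-0.01  0.69 -0.24  2.16  0.47  0.35  0.23]
-120 [1, 1, 1, 1, 1, 1, 1] [-0.19  0.85 -0.25  1.48  0.64  1.25 -0.23] [-0.04  0.69 -0.2   2.16  0.39  0.33 -0.04]
-100 [1, 1, 1, 1, 1, 1, 1] [-0.22  0.84 -0.19  1.49  0.59  1.23 -0.55] [-0.07  0.68 -0.16  2.16  0.32  0.32 -0.32]
-80 [1, 1, 1, 1, 1, 1, 1] [-0.26  0.84 -0.12  1.49  0.55  1.21 -0.86] [-0.09  0.68 -0.12  2.16  0.25  0.31 -0.6 ]
-60 [1, 1, 1, 1, 1, 1, 1] [-0.31  0.84 -0.02  1.49  0.49  1.18 -1.16] [-0.12  0.68 -0.08  2.16  0.17  0.31 -0.87]
-40 [1, 1, 1, 1, 1, 1, 1] [-0.39  0.84  0.12  1.49  0.39  1.14 -1.42] [-0.15  0.68 -0.04  2.16  0.08  0.3  -1.13]
-20 [1, 1, 1, 1, 1, 1, 1] [-0.45  0.85  0.22  1.49  0.31  1.11 -1.71] [-0.18  0.68  0.    2.16 -0.01  0.3  -1.39]
0 [1, 1, 1, 1, 1, 1, 1] [-0.48  0.85  0.3   1.5   0.26  1.1  -2.01] [
[... 250 characters left out ...]
-0.34  0.32 -2.1 ]
60 [1, 1, 1, 1, 1, 1, 1] [-0.72  0.97  0.78  1.5  -0.16  1.07 -2.69] [-0.33  0.69  0.23  2.17 -0.46  0.33 -2.33]
80 [1, 1, 1, 1, 1, 1, 1] [-0.81  1.08  1.04  1.51 -0.41  1.12 -2.83] [-0.33  0.69  0.23  2.17 -0.47  0.33 -2.68]
100 [1, 1, 1, 1, 1, 1, 1] [ 0.2   1.12 -1.15  1.47  1.16  1.76  1.84] [-0.42  0.71  0.36  2.17 -0.68  0.37 -2.8 ]
120 [1, 1, 1, 1, 1, 1, 1] [ 0.2   1.12 -1.15  1.47  1.16  1.76  1.49] [ 0.51  1.01 -1.15  2.14  1.24  0.96  1.21]
140 [1, 1, 1, 1, 1, 1, 1] [ 0.2   1.12 -1.15  1.47  1.16  1.76  1.14] [ 0.33  0.81 -0.78  2.15  1.04  0.63  1.05]
160 [1, 1, 1, 1, 1, 1, 1] [ 0.01  0.92 -0.65  1.48  0.87  1.43  0.98] [ 0.21  0.75 -0.59  2.15  0.9   0.51  0.85]
```

```bash
python3 - <<'E'
from h import *
a=axis(np.radians(15)); kn=np.array([.611,.046,.1006])+.014*a
arm.movep((kn+.2*a).tolist(),quat(a,np.radians(-90)).tolist())
arm.pause(.2)
C=cam('wrist'); im=snapshot('wrist'); np.savez('w1.npz',im=im,R=C[2],t=C[3]); cv2.imwrite('pics/w1.png',im)
print(arm.read_time(),arm.read_tool_pos(),kn+.2*a,arm.read_ft_force())
E
```

```text
3.3583 [0.63881067 0.14885242 0.28595723] [0.63869364 0.14935406 0.28592944] [-0.623383    0.10069501  0.34811148]
```

View pics/w1.png

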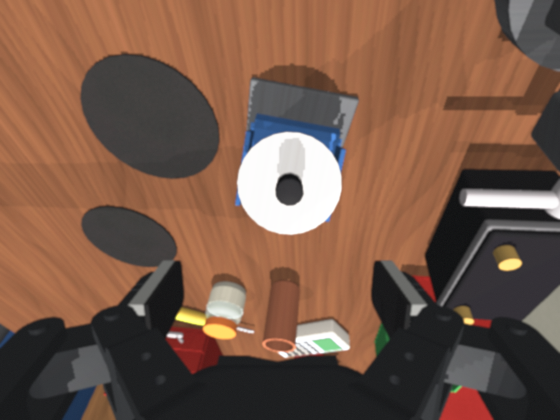

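The lid disc is at (289,183), radius about 52 px, with the knob at (289,188). The stand's base plate edge runs from (253,77) to (357,97), so the lean azimuth needs a correction. Brass is out of view; copper is at (282,315).

```bash
cat > fit.py <<'E'
from h import *
K,d,_,_=cam('wrist'); w=np.load('w1.npz'); im=w['im']; C=(K,d,w['R'],w['t'])
e=onplane(C,[(253,77),(357,97)],.006); v=e[1]-e[0]; print('edge',e.round(4),'az',np.degrees(np.arctan2(-v[1],v[0])))
g=(im.min(2)>120).astype(np.uint8); n,l,s,_=cv2.connectedComponentsWithStats(g); i=l[183,265]
c=max(cv2.findContours((l==i).astype(np.uint8),0,1)[0],key=cv2.contourArea); h=cv2.convexHull(c); el=cv2.fitEllipse(h); print(el,s[i])
E_=np.array(el[0]); th=np.linspace(0,2*np.pi,90)
def disc(p,top=True):
    a=axis(p[2]); u=np.array([np.cos(p[2]),-np.sin(p[2]),0]); v=np.cross(a,u)
    return np.array([p[0],p[1],.04])+.070*a+.046*(np.cos(th)[:,None]*u+np.sin(th)[:,None]*v)
hp=np.array(h[:,0],float)
def res(p):
    q=proj(C,disc(p)); q2=cv2.fitEllipse(q.astype(np.float32)); return np.r_[np.array(q2[0])-E_, [0]]
for az in (np.arctan2(-v[1],v[0]),np.radians(15)):
    r=least_squares(lambda x: res([x[0],x[1],az])[:2],[.6,.02]); p=[*r.x,az]
    el2=cv2.fitEllipse(proj(C,disc(p)).astype(np.float32)); a=axis(az); k=np.array([p[0],p[1],.04])+.084*a
    print('az',np.degrees(az),'large',r.x,'knobmid',k,el2,'knobtop px',proj(C,[k+.014*a]))
kb=(im.max(2)<60).astype(np.uint8); n,l,s,cc=cv2.connectedComponentsWithStats(kb); i=l[188,289]; print('knob',cc[i],s[i])
T=cam('top'); S=cam('scene')
for nm,CC in(('top',T),('scene',S)): print(nm,proj(CC,[k-.014*a]),'plate',proj(CC,[[p[0],p[1],.04]]))
E
python3 fit.py
```

```text
edge [[0.5807 0.1161 0.006 ]
 [0.6828 0.0946 0.006 ]] az 11.919966286718134
((289.32830810546875, 183.0315399169922), (103.6993408203125, 106.1697769165039), 98.13391876220703) [ 237  131  105  104 7926]
az 11.919966286718134 large [0.61485216 0.02536738] knobmid [0.62352706 0.06646173 0.11274613] ((289.0758056640625, 183.0348358154297), (102.3978042602539, 104.3985595703125), 83.03736114501953) knobtop px [[289.13646939 192.56504841]]
az 14.999999999999998 large [0.60058615 0.02470187] knobmid [0.61145655 0.06527075 0.11274613] ((274.9640197753906, 183.59927368164062), (101.41170501708984, 103.44935607910156), 92.86224365234375) knobtop px [[274.72576797 193.31259544]]
knob [262.26778018 169.80820393] [     0      0    560    420 177037]
top [[254.95188369 158.55437637]] plate [[266.7914955  165.99096652]]
scene [[266.18192488 245.56581946]] plate [[261.58160776 249.16405456]]
```

```bash
cat >> h.py <<'E'
AZ=np.radians(11.9); A=axis(AZ); KN=np.array([.6235,.0665,.1127]); ROLL=np.radians(-90)
QT=quat(A,ROLL); QD=quat(UP,ROLL)
def line(p,v=.15,q=None): arm.line_to(list(map(float,p)),velocity=v,ori=None if q is None else list(q))
def mp(p,q): arm.movep(list(map(float,p)),list(q))
def touch(p0,dirn,maxd,thr,step=.0015,v=.04):
    """step along dirn until force change along -dirn exceeds thr"""
    dirn=np.asarray(dirn,float); arm.pause(.1); f0=np.array(arm.read_ft_force()); s=0; F=f0*0
    while s<maxd:
        s+=step; line(np.asarray(p0)+s*dirn,v); F=np.array(arm.read_ft_force())-f0
        if -F@dirn>thr: break
    return s,F
E
python3 - <<'E'
from h import *
line(KN+.063*A,.15,QT)
print(arm.read_ft_force(),arm.read_tool_pos()); arm.move_gripper(0.0,50); print('open',arm.read_opening(),arm.read_finger_force(),arm.read_ft_force())
line(KN+.17*A,.15); print('lift',arm.read_ft_force(),arm.read_opening())
mp([.453,.058,.15],QD); 
p=[.453,.058,.102]; line(p,.12); s,F=touch(p,[0,0,-1],.014,3); print('touch',s,F,arm.read_tool_pos(),arm.read_time())
cv2.imwrite('pics/lid.png',np.hstack([cv2.resize(snapshot('wrist'),(400,300)),cv2.resize(snapshot('scene')[140:345,150:430],(400,300))]))
E
```

```text
[ 0.22325845  0.34533396 -0.30339836] [0.63050427 0.09818497 0.16816067]
open 0.26064942181815676 49.18039619922638 [0.47352748 0.87221048 2.10526648]
lift [-0.17929808  0.75113827 -0.93002649] 0.25820204572324323
touch 0.0015 [ 0.71063172 -0.228918    3.36952147] [0.45359367 0.05828608 0.1008808 ] 7.65
```

View pics/lid.png

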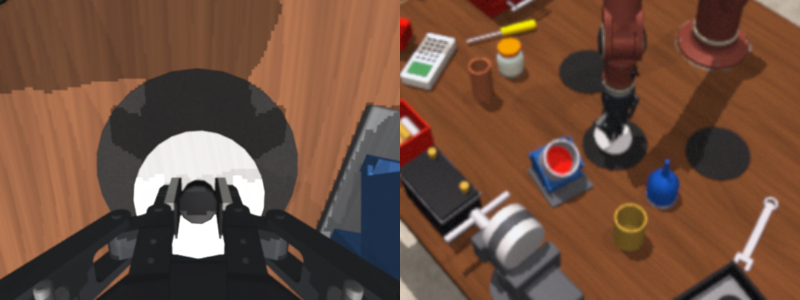

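The lid is held over mat B: left half, disc at (200,195), roughly centred on the mat. The red plate is now visible in the open can at (560,160). I'll lower a little more to confirm contact, then release and go over the can mouth for a look, then the brass can.

```bash
python3 - <<'E'
from h import *
p=np.array([.453,.058,.1005]); arm.pause(.2); print(arm.read_ft_force())
s,F=touch(p,[0,0,-1],.012,5,.001); print('touch',s,F,arm.read_tool_pos())
arm.move_gripper(1.0); line([.453,.058,.2],.25)
mo=np.array([.6148,.0254,.04])+.064*A
mp(mo+.17*A,QT); arm.pause(.2)
C=cam('wrist'); im=snapshot('wrist'); np.savez('w2.npz',im=im,R=C[2],t=C[3])
print(arm.read_time(),arm.read_tool_pos())
mp([.611,.26,.25],QD); arm.pause(.15)
C=cam('wrist'); im2=snapshot('wrist'); np.savez('w3.npz',im=im2,R=C[2],t=C[3])
cv2.imwrite('pics/w23.png',np.hstack([im[:,60:460],im2[:,60:460]])); print(arm.read_time())
E
```

```text
[ 0.784144   -0.53649399  3.07646392]
touch 0.001 [-0.37971556 -1.12714057  7.02695573] [0.45354257 0.05801267 0.10034345]
10.5333 [0.63863194 0.13746053 0.2429638 ]
11.375
```

View pics/w23.png

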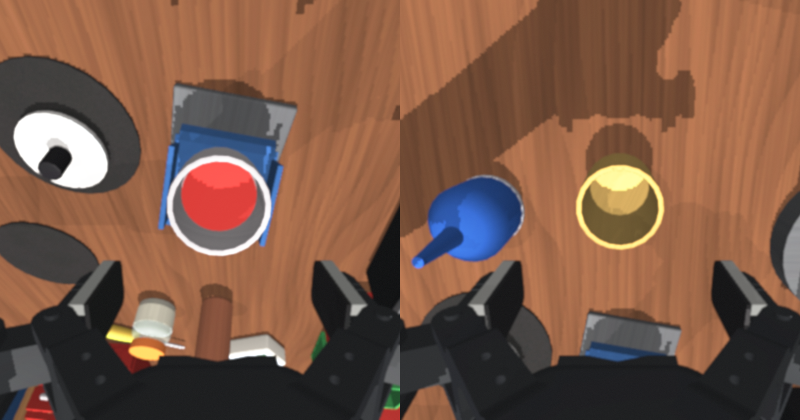

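The lid lies flat and centred on mat B (left, disc at (60,148)). The mouth rim ring is at about (219,205), radius about 51 (full image x+60). Brass rim is at (620,206) in the right half, full image x≈280. Fitting both rims.

```bash
cat > fit2.py <<'E'
from h import *
K,d,_,_=cam('wrist'); th=np.linspace(0,2*np.pi,120)
def hull(mask,ctr,rmax):
    yy,xx=np.mgrid[:420,:560]; m=(mask&(np.hypot(xx-ctr[0],yy-ctr[1])<rmax)).astype(np.uint8)
    c=np.vstack(cv2.findContours(m,0,1)[0]); return cv2.fitEllipse(cv2.convexHull(c))
def circ(c,a,r):
    u=np.cross(a,[0,0,1.]) if abs(a[2])<.99 else np.array([1.,0,0]); u/=np.linalg.norm(u); v=np.cross(a,u)
    return c+r*(np.cos(th)[:,None]*u+np.sin(th)[:,None]*v)
def fitc(C,el,a,r,z,free=False):
    def res(x):
        e=cv2.fitEllipse(proj(C,circ(np.array([x[0],x[1],x[2] if free else z]),a,r)).astype(np.float32))
        return np.r_[np.array(e[0])-el[0],[sum(e[1])-sum(el[1])] if free else []]
    x0=onplane(C,[el[0]],z)[0]; s=least_squares(res,x0 if free else x0[:2],diff_step=1e-4); return s.x,res(s.x)
E
python3 - <<'E'
from fit2 import *
w=np.load('w2.npz');C=(K,d,w['R'],w['t']);im=w['im'].astype(int)
el=hull((im.min(2)>180),(279,205),60); print('rim',el)
for r in (.041,):
  print(fitc(C,el,A,r,.04+.064*A[2]), fitc(C,el,A,r,.04+.064*A[2],True)); print('pred mouth',np.array([.6148,.0254,.04])+.064*A)
w=np.load('w3.npz');C=(K,d,w['R'],w['t']);im=cv2.cvtColor(w['im'],cv2.COLOR_BGR2HSV)
im=im.astype(int); print(im[206,280-42],im[247,280])
el=hull((im[...,0]>20)&(im[...,0]<35)&(im[...,1]>120)&(im[...,2]>190),(280,207),50); print('med',el)
print(fitc(C,el,UP,.034,.084),fitc(C,el,UP,.034,.084,True))
# stand plate edge (right/left sides) for azimuth again
w=np.load('w2.npz');C=(K,d,w['R'],w['t'])
e=onplane(C,[(236,82),(357,103)],.006); v=e[1]-e[0]; print('az',np.degrees(np.arctan2(-v[1],v[0])),np.linalg.norm(v))
# lid on mat
g=(w['im'].min(2)>150)
el=hull(g,(120,150),52); print('lid',el,fitc(C,el,UP,.046,.018))
E
```

```text
rim ((278.55047607421875, 205.14024353027344), (100.07278442382812, 103.86064147949219), 92.62728881835938)
(array([0.62151299, 0.05695126]), array([0., 0.])) (array([0.62120308, 0.05472012, 0.09318976]), array([0., 0., 0.]))
pred mouth [0.62139853 0.05671229 0.09542563]
[ 28  98 255] [ 27 108 255]
med ((279.5626220703125, 206.6892547607422), (83.42391967773438, 86.82620239257812), 89.08890533447266)
(array([0.61300881, 0.26109818]), array([0., 0.])) (array([0.61304273, 0.25965131, 0.0789175 ]), array([0., 0., 0.]))
az 10.87542742797273 0.10548329612949352
lid ((120.20420837402344, 149.61671447753906), (64.6834487915039, 102.4066390991211), 120.56067657470703) (array([0.45376868, 0.05002725]), array([0., 0.]))
```

```bash
cat >> h.py <<'E'
AZ=np.radians(11.4); A=axis(AZ); M=np.array([.6215,.057,.0954]); QT=quat(A,ROLL); QD0=quat(UP,0.)
def grasp(x,y,zt,eff=60):
    mp([x,y,zt+.055],QD0); line([x,y,zt],.15); arm.move_gripper(0.0,20); o1=arm.read_opening(); arm.move_gripper(1.0)
    line([x,y,zt],.15,QD); arm.move_gripper(0.0,eff); print('grasp',o1,arm.read_opening(),arm.read_finger_force(),arm.read_time())
def insert(L,s0,s1,stop,step=.003,v=.06,off=np.zeros(3),lat=15,t_max=12):
    """L: TCP-to-foot length; drive foot from depth s0 to s1 below large mouth along A; admittance sideways"""
    arm.pause(.15); f0=np.array(arm.read_ft_force()); s=s0; t0=arm.read_time(); off=np.array(off,float)
    while s<s1-1e-6 and arm.read_time()-t0<t_max:
        s=min(s+step,s1); line(M+(L-s)*A+off,v); F=np.array(arm.read_ft_force())-f0; ax=F@A; Fl=F-ax*A
        print(f's {s*1e3:.1f} got {1e3*(L-(np.array(arm.read_tool_pos())-M)@A):.1f} ax {ax:.1f} lat',Fl.round(1))
        if ax>stop or np.linalg.norm(Fl)>40: print('STOP'); break
        n=np.linalg.norm(Fl)
        if n>3: off+=Fl/n*min(n*1e-4,.0012)
    print('off',off.round(4),'t',arm.read_time()); return s,off
E
python3 - <<'E'
from h import *
grasp(.613,.261,.129)
line([.613,.261,.24],.2); mp(M+.160*A,QT); line(M+.139*A,.1)
np.set_printoptions(suppress=True)
insert(.129,-.010,.020,12)
im=snapshot('scene'); cv2.imwrite('pics/s2.png',cv2.resize(im[170:320,210:410],(800,600),interpolation=2))
E
```

```text
grasp 0.7950672939525586 0.7725015948919881 67.52047698944807 15.7667
s -7.0 got -7.0 ax -0.1 lat [-1.1  1.7 -0.8]
s -4.0 got -3.7 ax 0.7 lat [-1.4  1.  -0.4]
s -1.0 got -0.6 ax -0.0 lat [-0.6  0.6 -0.3]
s 2.0 got 2.3 ax 0.0 lat [ 0.2  0.7 -0.4]
s 5.0 got 5.3 ax -0.2 lat [-1.3  1.  -0.4]
s 8.0 got 8.3 ax 1.3 lat [-1.2  1.1 -0.5]
s 11.0 got 11.4 ax 1.3 lat [-1.   1.5 -0.7]
s 14.0 got 14.3 ax 1.0 lat [-1.6  1.1 -0.4]
s 17.0 got 17.3 ax -0.0 lat [-0.5  1.4 -0.7]
s 20.0 got 20.3 ax 0.9 lat [-1.1  1.  -0.4]
off [0. 0. 0.] t 20.1417
```

The foot is 20 mm in with no side load. Continuing to the stop.

```bash
python3 - <<'E'
from h import *
np.set_printoptions(suppress=True)
insert(.129,.020,.058,20,step=.003,v=.05)
im=snapshot('scene'); cv2.imwrite('pics/s2.png',cv2.resize(im[170:320,210:410],(800,600),interpolation=2))
E
```

```text
s 23.0 got 23.4 ax -0.1 lat [-0.1 -0.5  0.3]
s 26.0 got 26.3 ax -0.2 lat [ 0.6 -0.6  0.2]
s 29.0 got 29.3 ax -0.4 lat [-0.2 -0.8  0.5]
s 32.0 got 32.3 ax -0.5 lat [ 0.4 -0.5  0.3]
s 35.0 got 35.3 ax -0.5 lat [-0.3 -0.5  0.3]
s 38.0 got 38.3 ax -2.0 lat [ 0.2 -0.5  0.3]
s 41.0 got 40.3 ax 3.8 lat [-0.1 -0.4  0.2]
s 44.0 got 43.0 ax 7.7 lat [-1.1 -0.6  0.4]
s 47.0 got 46.6 ax 6.5 lat [ 0.7 -0.2  0. ]
s 50.0 got 49.9 ax 5.8 lat [-0.  -0.1  0. ]
s 53.0 got 53.1 ax 5.5 lat [ 0.8  0.9 -0.6]
s 56.0 got 53.9 ax 13.0 lat [-0.9 -0.1  0.2]
s 58.0 got 54.0 ax 17.9 lat [-2.3 -2.5  1.7]
off [-0.0002 -0.0002  0.0002] t 23.5917
```

View pics/s2.png

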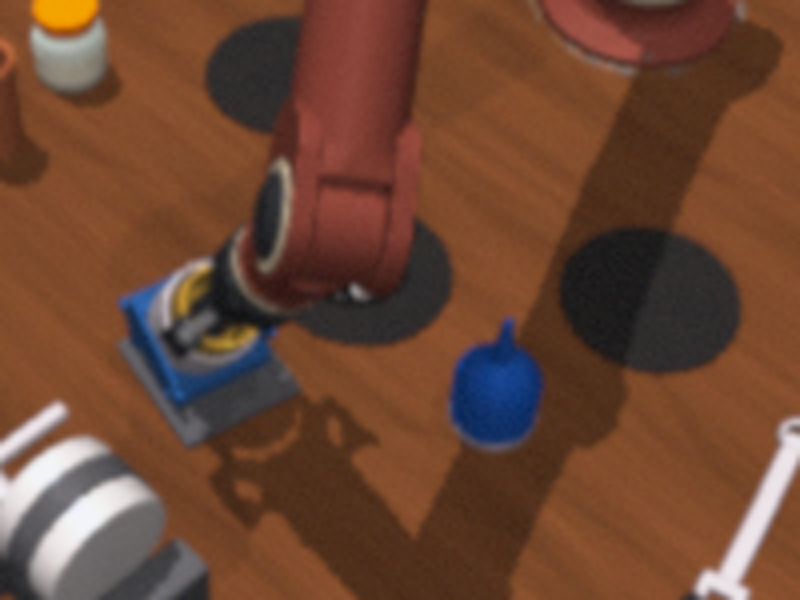

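Brass is seated: plate contact at about 40 mm, then a rigid stop at 54.0 mm, exactly the home depth. The picture shows the gold rim in the can at (205,310), lid and bystanders undisturbed. Next: release, look at the brass rim, go to the copper.

```bash
python3 - <<'E'
from h import *
p=np.array(arm.read_tool_pos()); arm.move_gripper(1.0); line(M+.20*A,.2); arm.pause(.2)
C=cam('wrist'); im=snapshot('wrist'); np.savez('w4.npz',im=im,R=C[2],t=C[3])
mp([.592,-.282,.275],QD); arm.pause(.2)
C=cam('wrist'); im2=snapshot('wrist'); np.savez('w5.npz',im=im2,R=C[2],t=C[3])
cv2.imwrite('pics/w45.png',np.hstack([im[:,60:460],im2[:,60:460]])); print(arm.read_time())
from fit2 import *
w=np.load('w4.npz');C=(K,d,w['R'],w['t']); c=M+.030*A; print(proj(C,[c]),proj(C,[M]))
w=np.load('w5.npz');C=(K,d,w['R'],w['t']); print(proj(C,[[.592,-.282,.11]]))
E
```

```text
26.7917
[[278.30991595 210.4232979 ]] [[278.28055058 200.47153732]]
[[276.46080137 214.87071653]]
```

View pics/w45.png

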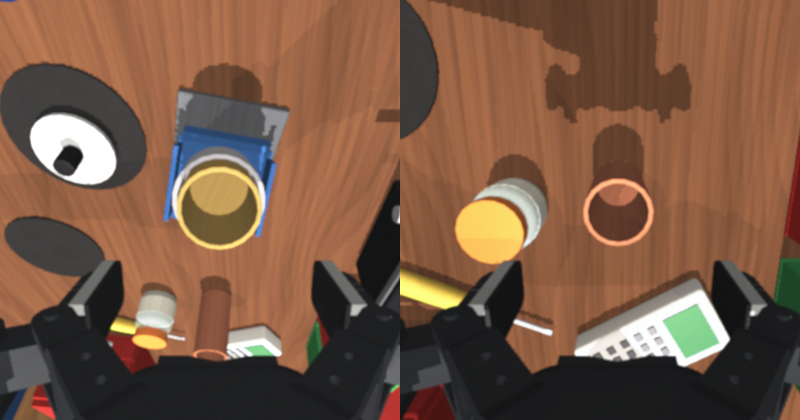

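The left half shows brass seated, rim at (279,208) full-frame; lid flat on the mat. The right half shows copper rim at (278,211) full-frame, jar to the left with clearance. Fitting both and grasping the copper.

```bash
python3 - <<'E'
from fit2 import *
np.set_printoptions(suppress=True)
w=np.load('w4.npz');C=(K,d,w['R'],w['t']);hs=cv2.cvtColor(w['im'],cv2.COLOR_BGR2HSV).astype(int)
el=hull((hs[...,0]>20)&(hs[...,0]<35)&(hs[...,1]>70)&(hs[...,2]>130),(279,208),50); c=M+.03*A
x,_=fitc(C,el,A,.034,c[2]); xf,_=fitc(C,el,A,.034,c[2],True); print('med rim',el,x,xf,'pred',c)
w=np.load('w5.npz');C=(K,d,w['R'],w['t']);hs=cv2.cvtColor(w['im'],cv2.COLOR_BGR2HSV).astype(int)
el=hull((hs[...,0]<20)&(hs[...,1]>80)&(hs[...,2]>200),(278,211),42); y,_=fitc(C,el,UP,.0275,.11); print('small',el,y)
e=np.r_[x,c[2]]-c; e-=(e@A)*A; print('lateral offset',e); np.save('off.npy',e)
if np.linalg.norm(y-[.592,-.282])<.015:
    grasp(y[0],y[1],.155); line([y[0],y[1],.29],.25)
    print(arm.read_opening(),arm.read_time())
E
```

```text
med rim ((278.92034912109375, 207.86839294433594), (80.84981536865234, 84.34579467773438), 90.99492645263672) [0.62497916 0.07277862] [0.62412515 0.06616742 0.1149126 ] pred [0.62446486 0.07170407 0.12138076]
small ((277.810791015625, 212.02984619140625), (67.44842529296875, 70.28961181640625), 91.99447631835938) [ 0.59303632 -0.2805668 ]
lateral offset [ 0.00045722  0.0007915  -0.00050013]
grasp 0.6426941275427418 0.6262262215507485 63.47926061600447 31.4583
0.6224870452197777 32.15
```

```bash
python3 - <<'E'
from h import *
np.set_printoptions(suppress=True)
e=np.load('off.npy'); L=.155
mp([.60,-.05,.38],QD); mp(M+.26*A+e,QT); line(M+(L+.040)*A+e,.15)
s,off=insert(L,-.040,.0,12,step=.004,v=.06,off=e); np.save('off2.npy',off)
E
```

```text
s -36.0 got -36.0 ax -1.3 lat [ 0.2  0.7 -0.4]
s -32.0 got -31.5 ax -1.4 lat [ 1.8  0.1 -0.3]
s -28.0 got -27.5 ax -0.6 lat [ 1.   0.3 -0.3]
s -24.0 got -23.6 ax -2.1 lat [ 0.1 -0.7  0.4]
s -20.0 got -19.6 ax -0.7 lat [ 0.5  0.1 -0.1]
s -16.0 got -15.6 ax -0.4 lat [ 0.2 -0.1  0. ]
s -12.0 got -11.6 ax -0.9 lat [ 0.3  0.9 -0.5]
s -8.0 got -7.6 ax -0.6 lat [ 0.4  1.  -0.6]
s -4.0 got -3.6 ax -0.9 lat [-0.2  0.5 -0.3]
s 0.0 got 0.4 ax -0.1 lat [ 0.9 -0.4  0.1]
off [ 0.0005  0.0008 -0.0005] t 37.2417
```

```bash
python3 - <<'E'
from h import *
np.set_printoptions(suppress=True)
L=.155; off=np.load('off2.npy')
s,off=insert(L,.0,.040,12,step=.005,v=.08,off=off)
if s>=.04-1e-6: s,off=insert(L,.040,.053,14,step=.002,v=.05,off=off)
print(arm.read_time())
E
```

```text
s 5.0 got 5.6 ax 1.3 lat [ 0.1  0.4 -0.2]
s 10.0 got 10.6 ax 0.2 lat [-0.4 -0.6  0.4]
s 15.0 got 15.5 ax -0.3 lat [-0.6 -0.   0.1]
s 20.0 got 20.6 ax 0.3 lat [ 0.8  0.3 -0.3]
s 25.0 got 25.6 ax 0.5 lat [-0.3  0.3 -0.1]
s 30.0 got 30.6 ax 1.3 lat [ 0.1  0.1 -0.1]
s 35.0 got 35.5 ax 0.2 lat [-0.6 -0.4  0.3]
s 40.0 got 40.5 ax 0.9 lat [ 0.3  0.7 -0.5]
off [ 0.0005  0.0008 -0.0005] t 39.3917
s 42.0 got 42.2 ax 0.3 lat [-0.4 -0.3  0.2]
s 44.0 got 44.2 ax -0.9 lat [-0.3 -0.   0. ]
s 46.0 got 46.2 ax -0.3 lat [-0.1  0.1 -0.1]
s 48.0 got 48.2 ax -0.3 lat [ 0.9 -0.1 -0. ]
s 50.0 got 49.0 ax 3.6 lat [-0.5  0.1 -0. ]
s 52.0 got 49.1 ax 9.6 lat [-1.4 -0.9  0.7]
s 53.0 got 49.1 ax 13.8 lat [-2.6 -1.6  1.2]
off [ 0.0002  0.0006 -0.0004] t 41.2917
41.2917
```

Rigid stop at 49.1 mm, which is copper home (49 expected). Releasing, retreating and taking a final check.

```bash
python3 - <<'E'
from h import *
line(M+.106*A+np.load('off2.npy'),.05); arm.move_gripper(1.0); line(M+.27*A,.2); arm.pause(.3)
im=snapshot('wrist'); im2=snapshot('scene')[130:340,150:430]
cv2.imwrite('pics/fin.png',np.hstack([im[:,80:480],cv2.resize(im2,(400,420))])); print(arm.read_time(),arm.read_ft_force())
E
```

```text
43.3333 [ 0.04958094  0.2350844  -0.12896489]
```

View pics/fin.png

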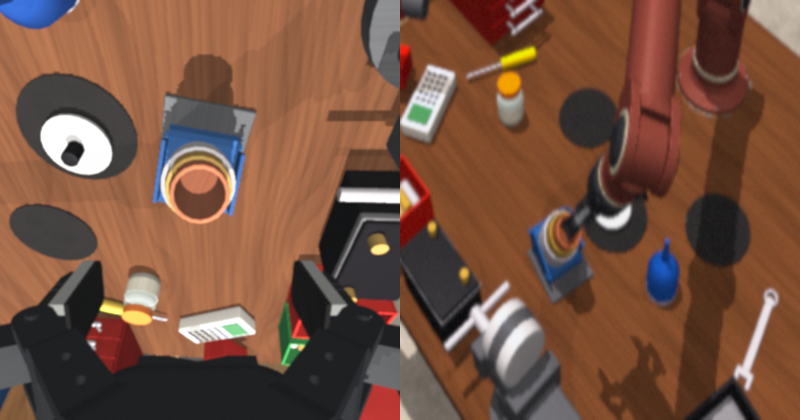

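The nest is complete, with concentric rims at (200,185). The lid is flat, knob up, on the mat at (75,140). The bystanders are in place and the gripper is clear.

```bash
python3 -c "
from station import ticket; print(ticket.finish_job())"
```

```text
the job is handed in; nothing more can be done
None
```

The job is handed in at about 43 s: the lid lies flat, knob up, on the farthest mat, brass and then copper stopped rigidly at their home depths in the large can, and nothing else looked moved in the last picture.

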